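Load the tumbling barrel and hold its bayonet lid half-way

TASK

Tip all three steel balls from the loaded scoop into the tumbling barrel and stand the scoop back on the bench, clear of the barrel. Then set the bayonet lid into the barrel's entry notches and turn it clockwise, lying flat on the rim, until its handle bar lines up with the half-way ribs, without ever pushing the click pin; finish while still gripping the lid there, so that the seat of the lugs can be inspected before it is locked. Leave the other things on the bench where they are.

Things in the scene. Friction and masses are not known exactly. Their poses are not given: they have to be found in the camera images.
- barrel: Round grey barrel, upright, fixed to the bench by a bolted foot disc (136 across, 8 thick). Origin: centre of its underside, z up. Rim 95 above the bench, outside diameter 100, wall 6, inside floor 10 up. Turning the lid, seen from above: clockwise 40 degrees from the notches is half-way, from 60 it pushes the click pin, end stop near 90; counter-clockwise is blocked.
- barrel_rim (a point): Centre of the barrel's mouth, level with the rim, 95 above its origin. Just inside, a flange 8 thick with a 72 wide round opening is broken by two facing, equivalent entry notches on the barrel's +x and -x axis, 19 wide and 88 apart from wall to wall; outside each stands a pair of small ribs, 12 apart.
- half_mark: The two half-way ribs: tall single ribs (4 thick, 50 high, standing 13 out) on two sides, facing away from each other, of the barrel's outside, top level with the rim. Same origin as the barrel; its x axis runs through both ribs, 40 degrees clockwise (from above) of the barrel's x axis.
- click_pin (a joint): Spring pin in the dark block on the barrel's side, 72 degrees clockwise of the barrel's x axis. 0 at rest; grows (m, up to 0.006) as a lid lug pushes it outward, after which it would snap and lock the lid.
- lid: Aluminium bayonet lid, loose (0.25 kg +-30 %), standing on its spigot on the bench. Origin: centre of the disc's underside (24 above the bench at the start, 95 when seated), z up. Disc 96 across, 8 thick; on it a black handle bar along the lid's x, 66 long, 20 wide (y), from 8 to 42 above the origin. Either way round is equivalent.
- lid_lugs (a point): Point on the lid's axis, 16 below its origin, mid-height of its two lugs. They point outward along the lid's +x and -x (under the bar's ends), 12 wide, 82 across both tips, 8 high (4 of play under the flange once turned), with pilot tips 78 across and 8 wide below. Spigot 66 across, 24 deep.
- scoop: Small aluminium scoop with wooden handle, loose (0.12 kg), standing level on its feet. Origin: under its trough on the bench, z up; open mouth to its -x, handle to +x. Trough 76 long, 42 wide inside, walls 22 high; its floor rises 12 degrees to the mouth, so the balls lie at the back; tipping it mouth-down by 35 to 45 degrees empties it.
- scoop_grip (a point): Centre of the scoop's handle: a bar along the scoop's x, 56 long, 18 wide (y), 24 high. It lies at x +70, z +44 in the scoop's frame; the trough's back wall is at x +42.
- scoop_mouth (a point): Middle of the scoop's pouring edge (46 wide), at x -37, z +20 in the scoop's frame.
- ball_1: Steel ball, 18 in diameter, 24 g, in the scoop; origin at its centre.
- ball_2: Steel ball like ball_1.
- ball_3: Steel ball like ball_1.
- tape_measure: Bystander: tape measure, behind the barrel to the left, 76x94x34. Origin: centre of its underside.
- sanding_block: Bystander: brown sanding block, 62x116x34, behind the barrel to the right. Origin: centre of its underside.
- carpenter_pencil: Bystander: flat carpenter pencil, 190 long, 8 high, on the bench in front of the barrel. Origin: centre of its underside.
- masking_tape: Bystander: roll of masking tape, 108 across, 24 high, far right. Origin: centre of its underside.
- spanner_a: Bystander: spanner, 236 long, 10 high, far left. Origin: centre of its underside.
Things that resemble listed ones, but are neither listed nor needed, are in the scene too. Leave any green, orange or red look-alike of the lid alone.

How it is judged:
On the way, in this order (a step that is already met when the one before it is completed fails the run):
1. all three balls are inside the barrel (horizontal distance between each of ball_1, ball_2, ball_3 and barrel below 0.045 m and height (world z) of each of ball_1, ball_2, ball_3 below 0.065 m), for 0.2 s.
2. the lid sits in the barrel with its lugs in the entry notches (z of lid in the frame of barrel below 0.101 m and horizontal distance between lid and barrel below 0.008 m and angle between the x axis of lid and the x axis of barrel, either way round below 0.35 rad), for 0.04 s.
At the end, for the whole second after the job is handed in: Balls in the barrel; lid on the rim (within 3.5 mm of fully down, 6 mm of centre, tilt under 0.06 rad), bar within 0.15 rad of the half-way ribs, still, gripped with over 2 N; click pin at rest; scoop upright on the bench, released, not touching the barrel (all of step 1 and z of lid in the frame of barrel between 0.092 and 0.0985 m and horizontal distance between lid and barrel below 0.006 m and angle between lid's own z axis and vertical below 0.06 rad and angle between the x axis of lid and the x axis of half_mark, either way round below 0.15 rad and contact force between the fingers and lid above 2 N and angular speed of lid below 0.1 rad/s and value of joint click_pin below 0.001 m and height (world z) of scoop below 0.008 m and angle between scoop's own z axis and vertical below 0.15 rad and contact force between the arm and scoop below 0.1 N and contact force between scoop and barrel below 0.1 N and linear speed of scoop below 0.02 m/s); the arm keeps its last pose, push and grip.
It fails at once if the click pin is pushed (value of joint click_pin above 0.001 m).
It fails at once if a bystander is moved by more than 30 mm (distance of any of tape_measure, sanding_block, carpenter_pencil, masking_tape, spanner_a from where it was at the start of the episode above 0.03 m).
It also fails if it takes over 67 s, if anything falls off the work surface, if the arm or the gripper's body presses on something with over 40 N, if the wrist force passes 120 N, or if a joint passes its speed limit or range.

ROBOT

A 7-joint arm with a two-finger parallel gripper is mounted at the origin on a cart in front of the work surface, level with it; the furniture and walls round the work are solid. World frame = base frame: x ahead of the robot, y to its left, z up, the work surface at z = 0. Lengths are in m, angles in rad, forces in N, time in s.
With the tool pointing down it reaches from about 0.4 to 0.85 m from the base axis. Payload 10.4 kg.
Tool frame: the origin (TCP) lies at the very end of the fingers, on their centre line; the grasp point (between the pads) lies 19 mm behind it; z points along the fingers, y is the line along which they close (so a half turn about z gives the same grasp; the last joint's range is limited). The gripper opens to 85 mm and grips with 20 to 120 N. Pads are 22 mm wide; open, the fingers measure 114 mm over their backs; the gripper's body (76 mm by 85 mm) begins 54 mm behind the grasp point. The pads swing forward as they close: fully open they stand 13 mm farther back than shut.
Start: joints at [1.2, 0.332, -0.065, 1.46, 0.022, 1.35, -0.088], TCP at [0.213, -0.588, 0.231] pointing down, gripper open.
Joint ranges: [-2.6, 2.6], [-0.5, 2.12], [-1.47, 1.34], [0.16, 2.42], [-1.27, 4.41], [0.06, 2.06], [-2.6, 2.6]. Speed limits (rad/s): [2.22, 2.22, 2.79, 2.79, 3.14, 3.14, 3.14].

INTERFACE

Orientations are given as a unit quaternion [x, y, z, w].
In Python, from workcell import manip gives the robot as it stands.
- The arm moves only by the tool send_path, called after "Emit:" as name([rows], argument=value, ...), one row to a line, values as JSON. Schema: {"type":"object","properties":{"offsets":{"type":"array","items":{"type":"object","properties":{"drx":{"type":"number"},"dry":{"type":"number"},"drz":{"type":"number"},"x":{"type":"number"},"y":{"type":"number"},"z":{"type":"number"},"aperture":{"type":"number"}},"additionalProperties":false,"required":["aperture"]},"minItems":1,"maxItems":20},"clamp_n":{"type":"number"},"only":{"type":"string"},"quiet":{"type":"boolean"},"lines":{"type":"string"}},"required":["offsets"],"additionalProperties":false}. offsets is a list of rows, 1 to 20 of them, each an object with the fields drx, dry, drz (a rotation vector in normalised numbers (1 is 2 pi rad)), x, y, z (the shift in parts of the range, where 1.0 means 1 m), aperture (the opening from 0.0 (shut) to 1.0 (fully open)); a field left out counts as zero (the opening has to be given); each row is the pose to reach, as a shift and turn from the pose commanded when the call began, along the tool's axes at that moment; what a row does not reach only later rows make up. A row lasts 1/8 s, in which the tool goes at most 0.0625 m and 0.188 rad, less where a joint would pass 70% of its speed; a pose out of reach is approached as far as the arm can. The fingers move at their own pace and stop on an object; clamp_n is the grip in N (left out, the last holds). Time passes only in rows, so rows that do not move let the fingers close. The tool returns the time, the measured TCP pose, the force, the opening and the grip force at its end. only (a regular expression) keeps the lines of the reply that match it, lines (a string "A,B") keeps lines A to B, and quiet returns only ok. Input that does not fit is refused with a message, and nothing moves.
- manip.get_obs(): the state, without advancing time (a new reading comes with each control period).
- manip.camera(name): name is "scene" or "top" or "wrist"; returns the picture (480x640x3 uint8, blue, green, red); there is no depth.
- manip.calibration(name): a dict with "fx", "fy", "cx", "cy" (pixels), "k1" (the pictures are not rectified: a ray, as slopes to the right and down, at radius r is drawn at 1 + k1 r^2 times it, then the intrinsics apply), "world_from_camera" (4x4, takes a point from camera to world coordinates); the wrist camera has in their place "tool_from_camera" (4x4, takes a point from camera to tool coordinates, whose origin is the TCP and whose axes are the flange's). Camera axes: x right, y up, looking along -z (the intrinsics and any distortion apply to the point x, -y, -z); pixel columns grow to the right and rows downward; lengths in m; the calibration is good to about 2 mm. A picture is of the moment at which its call begins: read the wrist's pose just before it. calibration takes no time and is no camera call.
- manip.hand_in(): hands the job in; it is judged then, once.
Trained networks look in the newest picture that a camera, given by its name, has taken for a name from the list of things; names that differ only in an ending like _2 or _b are one class to them, and where a whole thing is asked for, a point or a joint stands for the part that bears it (a point fixed in the world has none). Each returns a list of dicts, best first, with "confidence" (0 to 1); they miss things now and then, are a little off and sometimes report something else, mostly with a low value. They report only what shows in the picture. A call takes as long as a camera call. They do not tell look-alikes from the thing itself.
- manip.outline_of(camera, thing): "mask" (480x640 bool, what is visible of it) and "bbox" ([left, top, right, bottom] in pixels, round what is visible of it).
The state is a dict: "clock": time; "joint_pos": joint angles; "joint_velocities": joint speeds; "tau": joint torques, N m; "position": TCP position; "ee_rot": TCP orientation; "ft_force": force on the tool from outside, world axes, zero at the start; "torque": the same for the moment, N m; "grip_width": opening from 0.0 (shut) to 1.0 (fully open); "grasp_force": force on a finger pad.
Only numpy, scipy, OpenCV 4.12 (cv2) and the standard library are available. Lean on these libraries where they do the work, as an engineer would, in place of code of your own. Each camera call takes 0.05 s, during which the arm holds its last target. There are 200 camera calls.

## Working session

There is one attempt and no reset: what is moved stays moved. The work goes in short steps, Python scripts to look and compute and a tool call to move; the robot and the scene stay as the last step left them, time stands still between calls to the robot, and variables do not carry over. Pictures are saved under pics/ and viewed, at most 13 in all, crops included, and the job is handed in when it is done.

```bash
ls; mkdir -p pics; python3 - <<'E'
from workcell import manip
import cv2,numpy as np
o=manip.get_obs(); print(o)
for c in ["scene","top"]:
    im=manip.camera(c); cv2.imwrite(f"pics/{c}0.png",im)
    k=manip.calibration(c); print(c,{a:(np.round(b,3).tolist()) for a,b in k.items()})
    for t in ["barrel","half_mark","click_pin","lid","scoop","scoop_grip","ball_1","tape_measure","sanding_block","carpenter_pencil"]:
        for d in manip.outline_of(c,t)[:4]: 
            ys,xs=np.nonzero(d["mask"]); print(t,round(d["confidence"],2),d["bbox"],xs.mean().round(1),ys.mean().round(1),len(xs))
print(manip.calibration("wrist"))
E
```

```text
pics
{'clock': 0.0, 'joint_pos': array([ 1.20039415,  0.33286543, -0.06468154,  1.46096062,  0.02159169,
        1.34991777, -0.08851418]), 'joint_velocities': array([ 2.85822358e-05,  1.24951355e-03, -1.55958750e-03, -1.01633848e-03,
        1.13161552e-03, -4.80893301e-04, -6.18228309e-06]), 'tau': array([ 1.13879457e-04, -6.25450158e+01,  4.91077895e-02, -3.91609383e+01,
        1.62689248e-02,  9.77842952e-03, -4.13823318e-05]), 'position': array([ 0.21287322, -0.58721555,  0.2305107 ]), 'ee_rot': array([ 9.84918057e-01,  1.73019917e-01, -1.58975332e-04, -7.10487810e-04]), 'ft_force': array([ 0.70609615, -0.90458427,  0.01739359]), 'torque': array([ 0.00774539, -0.00172017,  0.00733266]), 'grasp_force': 0.0, 'grip_width': 1.0007487963202109}
scene {'fx': 599.089, 'fy': 599.089, 'cx': 313.985, 'cy': 236.594, 'k1': -0.153, 'world_from_camera': [[-0.771, 0.425, -0.475, -0.221], [-0.637, -0.503, 0.584, 0.979], [0.009, 0.753, 0.658, 1.132], [0.0, 0.0, 0.0, 1.0]]}
barrel 0.88 [286.1, 207.2, 334.5, 257.9] 311.4 233.1 2005
barrel 0.37 [211.3, 226.9, 236.0, 257.9] 226.4 242.3 560
half_mar
[... 1845 characters left out ...]
5.7 1216
sanding_block 0.35 [301.7, 215.0, 358.2, 266.3] 329.5 241.2 2303
carpenter_pencil 0.96 [296.5, 323.4, 376.0, 330.4] 338.5 327.0 464
carpenter_pencil 0.45 [153.3, 159.2, 238.0, 214.9] 197.4 187.0 701
{'fx': 350.7462275084437, 'fy': 350.7462275084437, 'cx': 317.28947484957473, 'cy': 242.8014816800645, 'k1': -0.057889045647412055, 'tool_from_camera': array([[ 4.94207022e-04,  9.50295210e-01,  3.11349916e-01,
         8.09735325e-02],
       [ 9.99999413e-01, -7.69997796e-04,  7.62866708e-04,
         2.25303072e-04],
       [ 9.64687327e-04,  3.11349356e-01, -9.50295032e-01,
        -1.42169501e-01],
       [ 0.00000000e+00,  0.00000000e+00,  0.00000000e+00,
         1.00000000e+00]])}
```

```bash
python3 - <<'E'
import cv2
im=cv2.imread("pics/top0.png")[130:380,100:500]
cv2.imwrite("pics/top0c.png",cv2.resize(im,None,fx=2,fy=2,interpolation=cv2.INTER_CUBIC))
im=cv2.imread("pics/scene0.png")[150:375,160:460]
cv2.imwrite("pics/scene0c.png",cv2.resize(im,None,fx=2.6,fy=2.6,interpolation=cv2.INTER_CUBIC))
E
```

```text
(no output)
```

View pics/top0c.png

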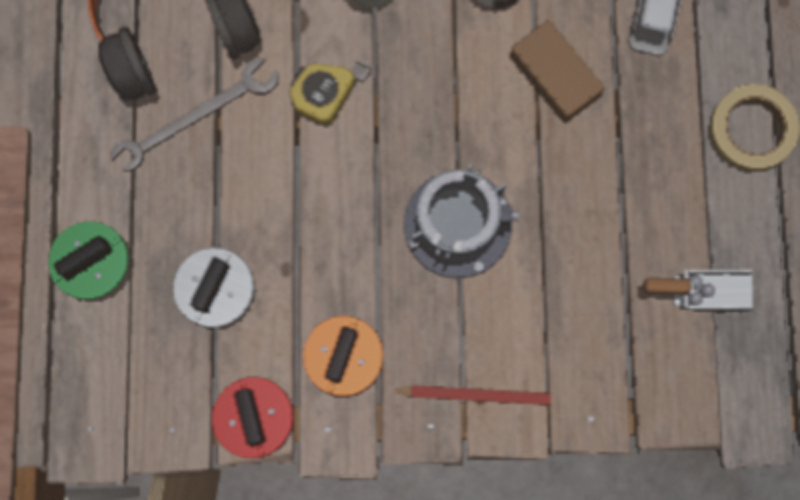

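View pics/scene0c.png

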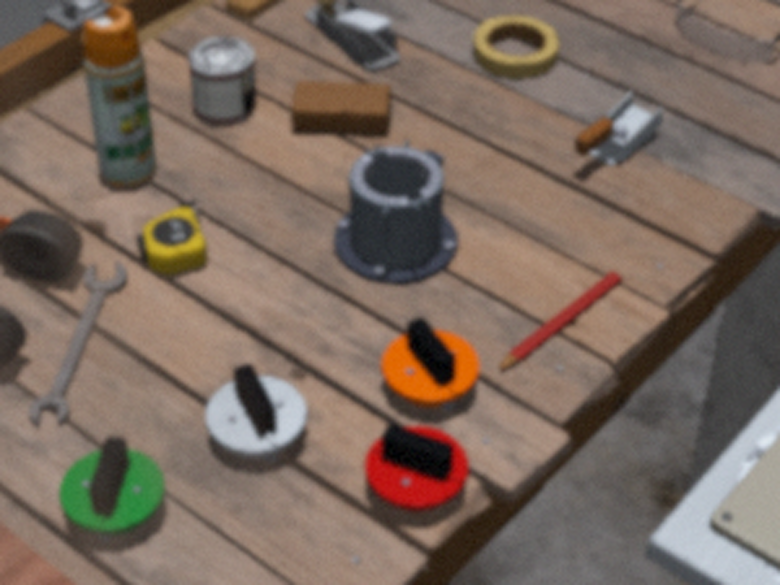

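Top view: the silver lid is at about (206,273), the barrel mouth at (328,236), and the scoop has its handle at (433,273) with its mouth pointing right (-y). The green, orange and red lids are the look-alikes. Next I localise these.

```bash
cat > h.py <<'E'
from workcell import manip
import cv2,numpy as np
from scipy.spatial.transform import Rotation as R
def cam(c,obs=None):
    k=manip.calibration(c)
    if c=="wrist":
        o=obs or manip.get_obs(); T=np.eye(4);T[:3,:3]=R.from_quat(o["ee_rot"]).as_matrix();T[:3,3]=o["position"]
        W=T@np.array(k["tool_from_camera"])
    else: W=np.array(k["world_from_camera"])
    return k,W
def p2w(c,uv,z,obs=None):
    k,W=cam(c,obs); d=(np.array(uv,float)-[k["cx"],k["cy"]])/[k["fx"],k["fy"]]
    s=d.copy()
    for _ in range(20): s=d/(1+k["k1"]*(s@s))
    r=W[:3,:3]@np.array([s[0],-s[1],-1]); return W[:3,3]+r*(z-W[2,3])/r[2]
def w2p(c,P,obs=None):
    k,W=cam(c,obs); q=(np.array(P,float)-W[:3,3])@W[:3,:3]; s=np.stack([q[...,0],-q[...,1]],-1)/-q[...,2:3]
    s=s*(1+k["k1"]*(s**2).sum(-1,keepdims=True)); return s*[k["fx"],k["fy"]]+[k["cx"],k["cy"]]
def delta(pos,rot,p0,q0):
    "rows' rotvec and shift from (p0,q0) to target (pos, Rotation)"
    r0=R.from_quat(q0); return (r0.inv()*rot).as_rotvec().round(4), r0.inv().apply(np.array(pos)-p0).round(4)
def down(yaw):
    "tool pointing down, tool y axis (closing) at world angle yaw"
    y=np.array([np.cos(yaw),np.sin(yaw),0]);z=np.array([0,0,-1.]);return R.from_matrix(np.stack([np.cross(y,z),y,z],1))
E
python3 - <<'E'
from h import *
for n,uv,z in [("barrelrim",(328.5,236),.095),("lid",(205.8,273.2),.03),("scoopgripL",(422.5,273),.056),("gripR",(444,273.5),.056),("trough R",(476,275),.02),("scoop troughL",(445,275),.02),("sand",(378,165.7),.034),("tape",(262,174),.03),("pencil",(338,327),.008),("masktape",(478,193),.024),("orange",(271,307.5),.03)]:
    print(n,p2w("top",uv,z).round(3))
for n,uv,z in [("rim",(160+397/2.6,150+170/2.6),.095),("lid",(202.6,338.1),.025),("grip",(160+595/2.6,150+135/2.6),.05)]: print(n,p2w("scene",uv,z).round(3))
o=manip.get_obs();r=R.from_quat(o["ee_rot"]);print(r.as_matrix().round(3))
E
```

```text
barrelrim [ 0.581 -0.002  0.095]
lid [0.508 0.296 0.03 ]
scoopgripL [ 0.493 -0.225  0.056]
gripR [ 0.491 -0.276  0.056]
trough R [ 0.49  -0.361  0.02 ]
scoop troughL [ 0.492 -0.285  0.02 ]
sand [ 0.768 -0.131  0.034]
tape [0.754 0.159 0.03 ]
pencil [ 0.372 -0.021  0.008]
masktape [ 0.695 -0.378  0.024]
orange [0.421 0.139 0.03 ]
rim [ 0.586 -0.008  0.095]
lid [0.546 0.447 0.025]
grip [ 0.49  -0.245  0.05 ]
[[ 0.94   0.341  0.   ]
 [ 0.341 -0.94  -0.   ]
 [ 0.     0.    -1.   ]]
```

```bash
python3 - <<'E'
from h import *
o=manip.get_obs()
print(delta([.492,-.262,.20],down(0.0),o["position"],o["ee_rot"]))
E
```

```text
(array([ 1.000e-04,  0.000e+00, -1.223e+00]), array([ 0.3732, -0.211 ,  0.0313]))
```

Units first: turns go in shares of 2 pi rad. So -1.223 rad is -0.1946.

Emit:
send_path([
  {"drz":-0.0255,"x":0.05,"y":-0.028,"aperture":1},
  {"drz":-0.0541,"x":0.11,"y":-0.06,"aperture":1},
  {"drz":-0.0828,"x":0.165,"y":-0.092,"aperture":1},
  {"drz":-0.1114,"x":0.22,"y":-0.123,"z":0.01,"aperture":1},
  {"drz":-0.1401,"x":0.275,"y":-0.155,"z":0.02,"aperture":1},
  {"drz":-0.1687,"x":0.33,"y":-0.185,"z":0.03,"aperture":1},
  {"drz":-0.1946,"x":0.373,"y":-0.211,"z":0.031,"aperture":1},
  {"drz":-0.1946,"x":0.373,"y":-0.211,"z":0.031,"aperture":1},
  {"drz":-0.1946,"x":0.373,"y":-0.211,"z":0.031,"aperture":1},
  {"drz":-0.1946,"x":0.373,"y":-0.211,"z":0.031,"aperture":1},
])

```text
clock: 2.35
position: [0.4909, -0.2636, 0.2004]
ee_rot: [0.708, 0.706, -0.0, 0.0]
ft_force: [-0.0, 0.1, 0.0]
grip_width: 0.999
grasp_force: 0.0
```

```bash
python3 - <<'E'
from h import *
o=manip.get_obs(); print(o["position"],o["ee_rot"],o["joint_pos"].round(2))
im=manip.camera("wrist");cv2.imwrite("pics/w1.png",im)
for t in ["scoop","scoop_grip","ball_1"]:
    for d in manip.outline_of("wrist",t)[:4]:
        ys,xs=np.nonzero(d["mask"]);z=.056 if t!="ball_1" else .025
        print(t,round(d["confidence"],2),np.round(d["bbox"]),xs.mean().round(1),ys.mean().round(1),p2w("wrist",(xs.mean(),ys.mean()),z,o).round(4), cv2.minAreaRect(np.stack([xs,ys],1).astype(np.float32)))
E
```

```text
[ 0.49093611 -0.26361405  0.20035371] [ 7.08210979e-01  7.06000783e-01 -2.96898368e-04  1.21022972e-04] [ 0.81  0.24 -0.46  1.67  0.11  1.26  0.32]
scoop 0.7 [294. 179. 344. 307.] 319.2 251.0 [ 0.4936 -0.2847  0.056 ] ((319.672119140625, 241.47183227539062), (49.2341423034668, 131.50218200683594), 2.7927021980285645)
scoop_grip 0.56 [290. 178. 347. 313.] 318.7 252.0 [ 0.4931 -0.2856  0.056 ] ((319.2019958496094, 243.46011352539062), (48.68918228149414, 135.6305694580078), 2.8624050617218018)
ball_1 0.69 [299. 231. 318. 251.] 307.0 242.7 [ 0.482  -0.2872  0.025 ] ((307.2500305175781, 242.75003051757812), (16.970561981201172, 13.435027122497559), 45.0)
ball_1 0.55 [308. 249. 327. 265.] 318.0 256.8 [ 0.4925 -0.3017  0.025 ] ((318.0, 256.5), (17.0, 16.0), 90.0)
ball_1 0.46 [318. 238. 339. 250.] 330.9 244.3 [ 0.5048 -0.2889  0.025 ] ((331.0000305175781, 244.50003051757812), (12.020814895629883, 17.677669525146484), 45.0)
```

View pics/w1.png

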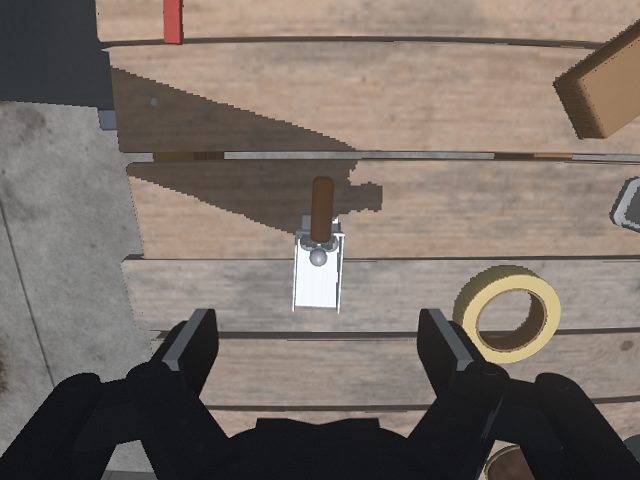

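The handle's top face runs from (323,178) to (320,241). The trough mouth is at about (293–340,312), and all three balls lie at the back.

```bash
python3 - <<'E'
from h import *
o=manip.get_obs()
a=p2w("wrist",(322.5,178),.056,o);b=p2w("wrist",(320.5,241),.056,o)
m=(p2w("wrist",(294,311),.03,o)+p2w("wrist",(340,312),.03,o))/2
print(a,b,m,np.linalg.norm(a-b))
d=a-m;yaw=np.arctan2(d[1],d[0]);print("scoop yaw",np.degrees(yaw)); 
g=(a+b)/2;print(g)
# grasp point at z 0.044 -> TCP z .044-.019
print(delta([g[0],g[1],.026],down(yaw-np.pi/2),o["position"],o["ee_rot"]))
E
```

```text
[ 0.49669644 -0.22110596  0.056     ] [ 0.49516007 -0.27485224  0.056     ] [ 0.4920414  -0.35759957  0.03      ] 0.05376823707248854
scoop yaw 88.04671645562608
[ 0.49592826 -0.2479791   0.056     ]
(array([0.0001, 0.0003, 0.0325]), array([0.015 , 0.0045, 0.1744]))
```

In the tool's units: 0.0325 rad is 0.0052.

Emit:
send_path([
  {"drz":0.0052,"x":0.015,"y":0.0045,"z":0.05,"aperture":0.6},
  {"drz":0.0052,"x":0.015,"y":0.0045,"z":0.1,"aperture":0.6},
  {"drz":0.0052,"x":0.015,"y":0.0045,"z":0.145,"aperture":0.6},
  {"drz":0.0052,"x":0.015,"y":0.0045,"z":0.174,"aperture":0.6},
  {"drz":0.0052,"x":0.015,"y":0.0045,"z":0.174,"aperture":0.6},
  {"drz":0.0052,"x":0.015,"y":0.0045,"z":0.174,"aperture":0},
  {"drz":0.0052,"x":0.015,"y":0.0045,"z":0.174,"aperture":0},
  {"drz":0.0052,"x":0.015,"y":0.0045,"z":0.174,"aperture":0},
  {"drz":0.0052,"x":0.015,"y":0.0045,"z":0.174,"aperture":0},
  {"drz":0.0052,"x":0.015,"y":0.0045,"z":0.174,"aperture":0},
], clamp_n=50)

```text
clock: 3.8
position: [0.4973, -0.2476, 0.028]
ee_rot: [0.719, 0.696, 0.0, 0.001]
ft_force: [-2.6, 1.0, 7.5]
grip_width: 0.202
grasp_force: 49.8
```

```bash
python3 - <<'E'
from h import *
o=manip.get_obs()
print(delta([.74,-.002,.24],down(-np.pi/2),o["position"],o["ee_rot"]))
E
```

```text
(array([ 2.9000e-03, -6.0000e-04,  1.5383e+00]), array([ 0.2531,  0.2351, -0.2119]))
```

In the tool's units: 1.538 rad is 0.2448.

Emit:
send_path([
  {"z":-0.02,"aperture":0},
  {"z":-0.06,"aperture":0},
  {"z":-0.11,"aperture":0},
  {"drz":0.008,"x":0.01,"y":0.01,"z":-0.16,"aperture":0},
  {"drz":0.0239,"x":0.03,"y":0.03,"z":-0.2,"aperture":0},
  {"drz":0.0477,"x":0.055,"y":0.05,"z":-0.212,"aperture":0},
  {"drz":0.0732,"x":0.08,"y":0.075,"z":-0.212,"aperture":0},
  {"drz":0.0987,"x":0.105,"y":0.1,"z":-0.212,"aperture":0},
  {"drz":0.1241,"x":0.135,"y":0.125,"z":-0.212,"aperture":0},
  {"drz":0.1496,"x":0.16,"y":0.15,"z":-0.212,"aperture":0},
  {"drz":0.1751,"x":0.19,"y":0.175,"z":-0.212,"aperture":0},
  {"drz":0.1989,"x":0.215,"y":0.2,"z":-0.212,"aperture":0},
  {"drz":0.2196,"x":0.235,"y":0.22,"z":-0.212,"aperture":0},
  {"drz":0.2355,"x":0.248,"y":0.231,"z":-0.212,"aperture":0},
  {"drz":0.2448,"x":0.253,"y":0.235,"z":-0.212,"aperture":0},
  {"drz":0.2448,"x":0.253,"y":0.235,"z":-0.212,"aperture":0},
  {"drz":0.2448,"x":0.253,"y":0.235,"z":-0.212,"aperture":0},
  {"drz":0.2448,"x":0.253,"y":0.235,"z":-0.212,"aperture":0},
])

```text
clock: 6.05
position: [0.7392, -0.0025, 0.2388]
ee_rot: [1.0, 0.0, 0.0, 0.0]
ft_force: [0.4, -1.0, -2.2]
grip_width: 0.202
grasp_force: 48.8
```

```bash
python3 - <<'E'
from h import *
o=manip.get_obs(); print(o["position"],o["ee_rot"],o["joint_pos"].round(2))
im=manip.camera("wrist");cv2.imwrite("pics/w2.png",im)
for t in ["barrel","scoop","ball_1"]:
    for d in manip.outline_of("wrist",t)[:3]:
        print(t,round(d["confidence"],2),np.round(d["bbox"]))
E
```

```text
[ 0.73919621 -0.00253533  0.23882176] [9.99999956e-01 1.97680757e-04 1.80187313e-04 1.26226909e-04] [ 0.13  0.61 -0.33  1.06  0.19  1.49 -1.73]
barrel 0.94 [270. 282. 361. 309.]
scoop 0.91 [288. 273. 347. 423.]
ball_1 0.7 [293. 396. 321. 416.]
```

View pics/w2.png

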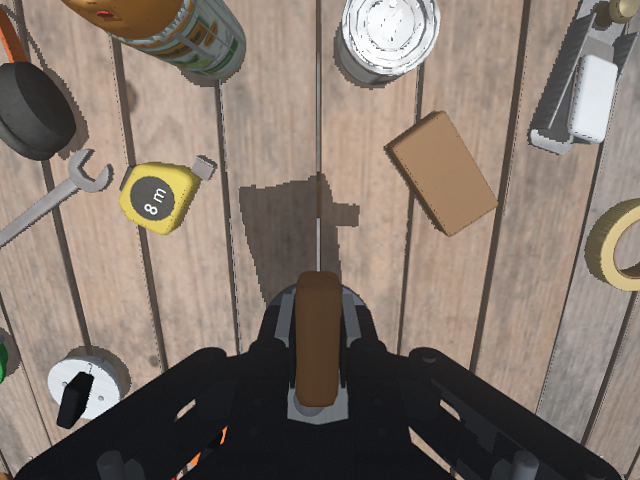

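The scoop is held and the balls are still inside. The arc of the barrel foot shows at about (320,285), centred on the scoop axis. Now I refine the barrel centre from both fixed cameras.

```bash
python3 - <<'E'
from h import *
from scipy.optimize import least_squares
t=np.linspace(0,2*np.pi,120)
def circ(c,r,z): return np.stack([c[0]+r*np.cos(t),c[1]+r*np.sin(t),0*t+z],1)
import os
for c in ["top","scene"]:
    im=cv2.imread(f"pics/{c}0.png");g=cv2.GaussianBlur(cv2.cvtColor(im,cv2.COLOR_BGR2GRAY),(3,3),0).astype(float)
    # search the centre with max mean radial gradient on rim outer, (bright rim vs dark) and foot circle
    best=[]
    def score(x,y):
        s=0
        for r,z in [(.050,.095),(.044,.095),(.068,.008)]:
            a=w2p(c,circ((x,y),r-.003,z));b=w2p(c,circ((x,y),r+.003,z))
            f=lambda p:cv2.remap(g.astype(np.float32),p[:,0:1].astype(np.float32),p[:,1:2].astype(np.float32),cv2.INTER_LINEAR)[:,0]
            s+=np.abs(np.median(f(a)-f(b))) if r!=.044 else 0
        return s
    L=[(score(x,y),x,y) for x in np.arange(.56,.61,.001) for y in np.arange(-.025,.02,.001)]
    L.sort(reverse=True);print(c,np.round(L[:4],3).tolist())
o=manip.get_obs()
B=np.array([.582,-.003])
for th,dx,z in [(.15,.018,.13),(.4,.018,.124),(.75,.018,.122)]:
    m=np.array([B[0]+dx,B[1],z]);p=m+R.from_rotvec([0,-th,0]).apply([.107,0,.008])
    print(th,p.round(4),delta(p,R.from_rotvec([0,-th,0])*down(-np.pi/2),o["position"],o["ee_rot"]))
E
```

```text
Traceback (most recent call last):
  File "h.py", line 17, in w2p
    k,W=cam(c,obs); q=(np.array(P,float)-W[:3,3])@W[:3,:3]; s=np.stack([q[...,0],-q[...,1]],-1)/-q[...,2:3]
        ~~~^^^^^^^
  File "h.py", line 5, in cam
    k=manip.calibration(c)
ValueError: time passes only in moves, steps and waits
```

```bash
sed -i 's/    k=manip.calibration(c)$/    k=C.setdefault(c,None) or C.update({c:manip.calibration(c)}) or C[c]/; s/^def cam/C={}\ndef cam/' h.py
python3 - <<'E'
from h import *
t=np.linspace(0,2*np.pi,120)
def circ(c,r,z): return np.stack([c[0]+r*np.cos(t),c[1]+r*np.sin(t),0*t+z],1)
for c in ["top","scene"]:
    g=cv2.GaussianBlur(cv2.imread(f"pics/{c}0.png",0),(3,3),0).astype(np.float32)
    f=lambda p:cv2.remap(g,p[:,0:1].astype(np.float32),p[:,1:2].astype(np.float32),cv2.INTER_LINEAR)[:,0]
    for rz in [[(.05,.095)],[(.068,.008)],[(.05,.095),(.068,.008)]]:
        L=sorted([(sum(abs(np.median(f(w2p(c,circ((x,y),r-.003,z)))-f(w2p(c,circ((x,y),r+.003,z))))) for r,z in rz),x,y) for x in np.arange(.565,.605,.0015) for y in np.arange(-.02,.015,.0015)],reverse=True)
        print(c,rz,np.round(L[:3],4).tolist())
o=manip.get_obs()
B=np.array([.582,-.003])
for th,dx,z in [(.15,.018,.13),(.4,.018,.124),(.75,.018,.122)]:
    m=np.array([B[0]+dx,B[1],z]);p=m+R.from_rotvec([0,-th,0]).apply([.107,0,.008])
    print(th,p.round(4),delta(p,R.from_rotvec([0,-th,0])*down(-np.pi/2),o["position"],o["ee_rot"]))
E
```

```text
top [(0.05, 0.095)] [[43.0933, 0.583, -0.005], [40.7256, 0.5815, -0.0035], [39.3398, 0.583, -0.0035]]
top [(0.068, 0.008)] [[21.4893, 0.58, -0.0035], [20.75, 0.5815, -0.0035], [20.5977, 0.58, -0.002]]
top [(0.05, 0.095), (0.068, 0.008)] [[61.4756, 0.5815, -0.0035], [59.4731, 0.583, -0.005], [58.8203, 0.583, -0.0035]]
scene [(0.05, 0.095)] [[14.499, 0.583, 0.0025], [14.3511, 0.583, 0.004], [13.0249, 0.5845, 0.0025]]
scene [(0.068, 0.008)] [[33.5713, 0.577, 0.0055], [33.4287, 0.577, 0.004], [33.417, 0.5785, 0.004]]
scene [(0.05, 0.095), (0.068, 0.008)] [[42.2671, 0.58, 0.004], [42.0156, 0.58, 0.0055], [41.6973, 0.5785, 0.0055]]
0.15 [ 0.7046 -0.003   0.1539] (array([1.0e-04, 1.5e-01, 2.0e-04]), array([-0.0347,  0.0008,  0.0845]))
0.4 [ 0.6954 -0.003   0.173 ] (array([1.e-04, 4.e-01, 2.e-04]), array([-0.0439,  0.0008,  0.0654]))
0.75 [ 0.6728 -0.003   0.2008] (array([0.0e+00, 7.5e-01, 3.0e-04]), array([-0.0664,  0.0008,  0.0376]))
```

In the tool's units: 0.75 rad is 0.1194.

Emit:
send_path([
  {"x":-0.015,"y":-0.001,"aperture":0},
  {"dry":0.0048,"x":-0.035,"y":-0.001,"z":0.01,"aperture":0},
  {"dry":0.0127,"x":-0.035,"y":-0.001,"z":0.04,"aperture":0},
  {"dry":0.0191,"x":-0.035,"y":-0.001,"z":0.07,"aperture":0},
  {"dry":0.0239,"x":-0.035,"y":-0.001,"z":0.084,"aperture":0},
  {"dry":0.0239,"x":-0.035,"y":-0.001,"z":0.0845,"aperture":0},
  {"dry":0.0318,"x":-0.036,"y":-0.001,"z":0.0805,"aperture":0},
  {"dry":0.0382,"x":-0.0375,"y":-0.001,"z":0.077,"aperture":0},
  {"dry":0.0446,"x":-0.039,"y":-0.001,"z":0.074,"aperture":0},
  {"dry":0.0509,"x":-0.0405,"y":-0.001,"z":0.071,"aperture":0},
  {"dry":0.0573,"x":-0.042,"y":-0.001,"z":0.068,"aperture":0},
  {"dry":0.0637,"x":-0.0435,"y":-0.001,"z":0.065,"aperture":0},
  {"dry":0.0716,"x":-0.046,"y":-0.001,"z":0.061,"aperture":0},
  {"dry":0.0796,"x":-0.0485,"y":-0.001,"z":0.056,"aperture":0},
  {"dry":0.0891,"x":-0.052,"y":-0.001,"z":0.052,"aperture":0},
  {"dry":0.0987,"x":-0.056,"y":-0.001,"z":0.047,"aperture":0},
  {"dry":0.1098,"x":-0.061,"y":-0.001,"z":0.042,"aperture":0},
  {"dry":0.1194,"x":-0.0665,"y":-0.001,"z":0.0375,"aperture":0},
  {"dry":0.1194,"x":-0.0665,"y":-0.001,"z":0.0375,"aperture":0},
  {"dry":0.1194,"x":-0.0665,"y":-0.001,"z":0.0375,"aperture":0},
])

```text
clock: 8.75
position: [0.6738, -0.0008, 0.2019]
ee_rot: [0.93, 0.0, 0.366, 0.0]
ft_force: [0.5, -0.3, -1.0]
grip_width: 0.202
grasp_force: 48.9
```

```bash
python3 - <<'E'
from h import *
o=manip.get_obs(); print(o["joint_pos"].round(2))
for c in ["wrist","top","scene"]:
    im=manip.camera(c);cv2.imwrite(f"pics/{c}3.png",im)
    for d in manip.outline_of(c,"ball_1")[:4]: print(c,round(d["confidence"],2),np.round(d["bbox"]))
a=cv2.resize(cv2.imread("pics/top3.png")[180:300,260:420],None,fx=2.5,fy=2.5);b=cv2.resize(cv2.imread("pics/scene3.png")[150:270,230:390],None,fx=2.5,fy=2.5)
w=cv2.resize(cv2.imread("pics/wrist3.png"),(400,300))
cv2.imwrite("pics/m3.png",np.vstack([np.hstack([a,b]),np.hstack([w,0*w])]))
E
```

```text
[ 0.24  0.06 -0.35  2.06  0.31  0.29 -1.93]
scene 0.73 [171. 252. 213. 314.]
scene 0.51 [284. 205. 335. 261.]
```

View pics/m3.png

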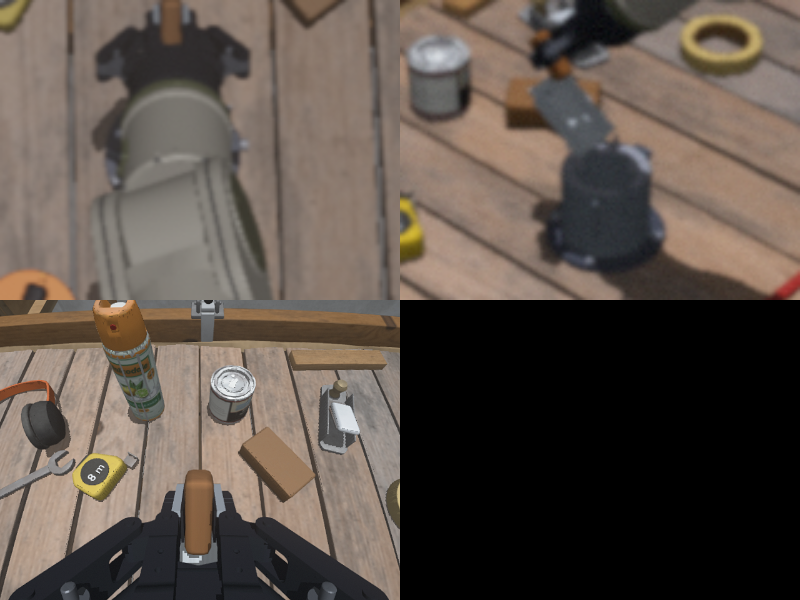

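The scoop is tilted 43° over the mouth and looks empty. Next I level it and back off.

```bash
python3 - <<'E'
from h import *
o=manip.get_obs()
print(delta([.70,-.0025,.24],R.from_rotvec([0,-.5,0])*down(-np.pi/2),o["position"],o["ee_rot"]))
print(delta([.72,-.0025,.25],down(-np.pi/2),o["position"],o["ee_rot"]))
E
```

```text
(array([-2.000e-04, -2.497e-01,  1.000e-04]), array([ 0.0464,  0.0016, -0.0104]))
(array([-1.000e-04, -7.497e-01,  2.000e-04]), array([ 0.0678,  0.0016, -0.0041]))
```

In the tool's units: -0.25 rad is -0.0398.

Emit:
send_path([
  {"dry":-0.0191,"x":0.023,"y":0.0016,"z":-0.005,"aperture":0},
  {"dry":-0.0398,"x":0.046,"y":0.0016,"z":-0.01,"aperture":0},
  {"dry":-0.0668,"x":0.055,"y":0.0016,"z":-0.009,"aperture":0},
  {"dry":-0.0939,"x":0.061,"y":0.0016,"z":-0.007,"aperture":0},
  {"dry":-0.1194,"x":0.068,"y":0.0016,"z":-0.004,"aperture":0},
  {"dry":-0.1194,"x":0.068,"y":0.0016,"z":-0.004,"aperture":0},
  {"dry":-0.1194,"x":0.068,"y":0.0016,"z":-0.004,"aperture":0},
])

```text
clock: 9.93
position: [0.72, -0.0021, 0.2496]
ee_rot: [1.0, 0.0, 0.001, -0.0]
ft_force: [-0.1, 0.8, -0.4]
grip_width: 0.199
grasp_force: 48.9
```

```bash
python3 - <<'E'
from h import *
o=manip.get_obs()
print(delta([.4973,-.2476,.028],R.from_quat([0.719,0.696,0,0.001]),o["position"],o["ee_rot"]))
E
```

```text
(array([-1.3000e-03, -1.5000e-03, -1.5376e+00]), array([-0.2232,  0.2454,  0.2211]))
```

In the tool's units: -1.54 rad is -0.2451.

Emit:
send_path([
  {"drz":-0.0239,"x":-0.02,"y":0.022,"aperture":0},
  {"drz":-0.0525,"x":-0.045,"y":0.05,"aperture":0},
  {"drz":-0.0812,"x":-0.072,"y":0.08,"aperture":0},
  {"drz":-0.1098,"x":-0.1,"y":0.11,"aperture":0},
  {"drz":-0.1385,"x":-0.128,"y":0.14,"aperture":0},
  {"drz":-0.1671,"x":-0.155,"y":0.17,"z":0.01,"aperture":0},
  {"drz":-0.1958,"x":-0.182,"y":0.2,"z":0.04,"aperture":0},
  {"drz":-0.2228,"x":-0.205,"y":0.225,"z":0.08,"aperture":0},
  {"drz":-0.2451,"x":-0.223,"y":0.245,"z":0.12,"aperture":0},
  {"drz":-0.2451,"x":-0.223,"y":0.245,"z":0.16,"aperture":0},
  {"drz":-0.2451,"x":-0.223,"y":0.245,"z":0.175,"aperture":0},
  {"drz":-0.2451,"x":-0.223,"y":0.245,"z":0.175,"aperture":0},
])

```text
clock: 11.42
position: [0.4968, -0.2471, 0.0758]
ee_rot: [0.718, 0.696, -0.0, 0.001]
ft_force: [-0.2, -1.4, -1.1]
grip_width: 0.197
grasp_force: 48.8
```

```bash
python3 - <<'E'
from h import *
o=manip.get_obs();print(o["joint_pos"].round(2),delta([.4973,-.2476,.028],R.from_quat([0.719,0.696,0,0.001]),o["position"],o["ee_rot"]))
im=manip.camera("top");cv2.imwrite("pics/t4.png",im)
for d in manip.outline_of("top","ball_1")[:4]: print(round(d["confidence"],2),np.round(d["bbox"]))
a=cv2.resize(im[195:285,285:375],None,fx=6,fy=6,interpolation=cv2.INTER_CUBIC);cv2.imwrite("pics/t4c.png",a)
E
```

```text
[ 0.78  0.36 -0.47  1.8   0.19  1.02  0.21] (array([-0.0005, -0.0005,  0.0025]), array([-0.0005,  0.0005,  0.0478]))
```

View pics/t4c.png

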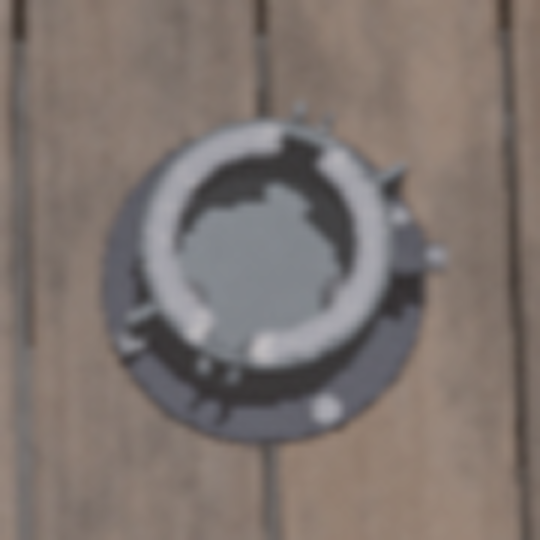

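Notches show at (302,150) and (233,345), the half-way ribs at (395,178) and (140,315), and the click block at (415,245). The balls aren't clearly visible, so I check the scoop with the wrist camera.

```bash
python3 - <<'E'
from h import *
im=manip.camera("wrist");cv2.imwrite("pics/w5.png",im)
print([(round(d["confidence"],2),np.round(d["bbox"])) for d in manip.outline_of("wrist","ball_1")[:4]])
s=manip.camera("scene");cv2.imwrite("pics/s5.png",s)
print([(round(d["confidence"],2),np.round(d["bbox"])) for d in manip.outline_of("scene","ball_1")[:4]])
a=cv2.resize(im[150:480,170:470],(400,440));b=cv2.resize(s[180:270,270:352],(400,440),interpolation=cv2.INTER_CUBIC)
cv2.imwrite("pics/m5.png",np.hstack([a,b]))
E
```

```text
[]
[]
```

View pics/m5.png

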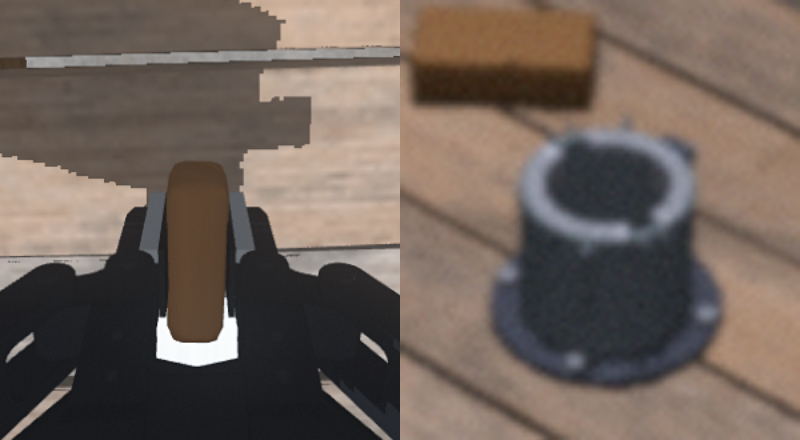

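The back of the trough is empty and no ball shows on the bench. I put the scoop down, release it and rise.

In the tool's units: 0.0025 rad is 0.0004.

Emit:
send_path([
  {"drz":0.0004,"z":0.025,"aperture":0},
  {"drz":0.0004,"z":0.043,"aperture":0},
  {"drz":0.0004,"z":0.0478,"aperture":0},
  {"drz":0.0004,"z":0.0478,"aperture":0},
  {"drz":0.0004,"z":0.0478,"aperture":0.5},
  {"drz":0.0004,"z":0.0478,"aperture":0.7},
  {"drz":0.0004,"z":0.0478,"aperture":0.7},
  {"drz":0.0004,"z":0.0478,"aperture":0.7},
  {"drz":0.0004,"z":0.02,"aperture":0.7},
  {"drz":0.0004,"z":-0.04,"aperture":0.7},
  {"drz":0.0004,"z":-0.1,"aperture":0.7},
  {"drz":0.0004,"z":-0.16,"aperture":0.7},
  {"drz":0.0004,"z":-0.18,"aperture":0.7},
  {"drz":0.0004,"z":-0.18,"aperture":0.7},
])

```text
clock: 13.48
position: [0.4977, -0.2478, 0.2567]
ee_rot: [0.719, 0.695, 0.0, 0.002]
ft_force: [-0.2, 0.3, -0.3]
grip_width: 0.697
grasp_force: 0.0
```

```bash
python3 - <<'E'
from h import *
o=manip.get_obs()
# look straight: camera 81mm on tool +x, 142 behind; put tool so that camera looks into the barrel; tool x toward -x? keep yaw as is at barrel
yaw=np.radians(-30)
# target: optical axis (from camera at [.081,0,-.142] along (-.311,0,.95)) hits barrel rim centre
r=down(yaw)
h=.30
pc=np.array([.081,0,-.142]);ax=np.array([-.3113,0,.9503])
for pos_z in (.26,):
    camz=pos_z+.142; s=(camz-.06)/.9503; off=pc+ax*s; p=np.array([.582,-.001,.06])-r.apply(off); print(p,delta(p,r,o["position"],o["ee_rot"]))
E
```

```text
[0.59751631 0.02587504 0.26      ] (array([0.0031, 0.0009, 0.4905]), array([ 0.2768,  0.0907, -0.0035]))
```

In the tool's units: 0.49 rad is 0.078.

Emit:
send_path([
  {"drz":0.008,"x":0.03,"y":0.01,"aperture":1},
  {"drz":0.0223,"x":0.08,"y":0.025,"aperture":1},
  {"drz":0.0366,"x":0.13,"y":0.042,"aperture":1},
  {"drz":0.0509,"x":0.18,"y":0.06,"aperture":1},
  {"drz":0.0653,"x":0.23,"y":0.076,"aperture":1},
  {"drz":0.078,"x":0.265,"y":0.088,"z":-0.002,"aperture":1},
  {"drz":0.078,"x":0.277,"y":0.091,"z":-0.003,"aperture":1},
  {"drz":0.078,"x":0.277,"y":0.091,"z":-0.003,"aperture":1},
  {"drz":0.078,"x":0.277,"y":0.091,"z":-0.003,"aperture":1},
])

```text
clock: 14.6
position: [0.5968, 0.0244, 0.2575]
ee_rot: [0.866, 0.5, -0.001, 0.0]
ft_force: [-0.1, -0.7, -0.3]
grip_width: 1.0
grasp_force: 0.0
```

```bash
python3 - <<'E'
from h import *
o=manip.get_obs();print(o["position"],o["ee_rot"])
np.savez("o6.npz",position=o["position"],ee_rot=o["ee_rot"])
im=manip.camera("wrist");cv2.imwrite("pics/w6.png",im)
print(w2p("wrist",[.582,-.001,.095],o),w2p("wrist",[.632,-.001,.095],o))
for t in ["ball_1","half_mark","barrel"]: print(t,[(round(d["confidence"],2),np.round(d["bbox"])) for d in manip.outline_of("wrist",t)[:4]])
cv2.imwrite("pics/w6c.png",cv2.resize(im[140:340,200:440],None,fx=3,fy=3,interpolation=cv2.INTER_CUBIC))
E
```

```text
[0.59680389 0.02435058 0.25748801] [ 8.66249531e-01  4.99611220e-01 -5.88519588e-04  1.81966924e-04]
[316.45259574 253.21660199] [364.44475631 227.11241524]
ball_1 [(0.71, array([282., 235., 298., 250.])), (0.61, array([318., 248., 335., 264.])), (0.55, array([333., 274., 354., 304.]))]
half_mark [(0.58, array([256., 207., 377., 285.]))]
barrel [(0.65, array([254., 171., 380., 309.])), (0.24, array([346.,   2., 444.,  47.]))]
```

View pics/w6c.png

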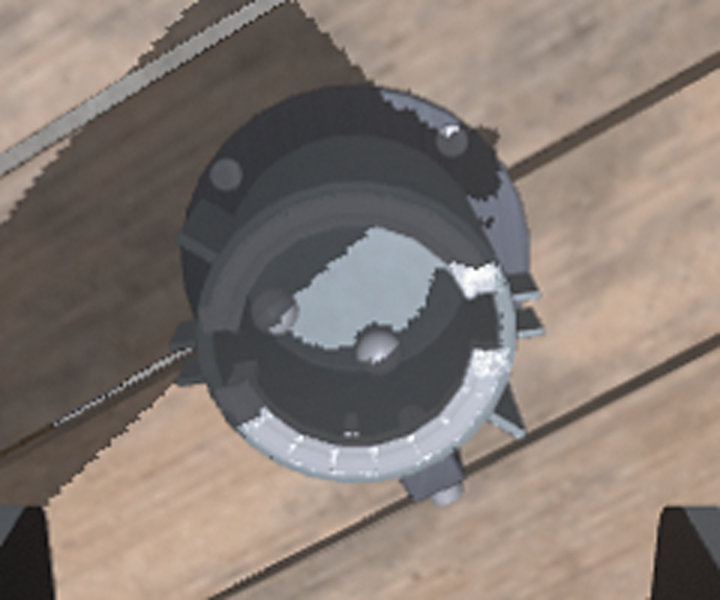

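Two balls are clearly in the barrel, at crop (272,310) and (377,345). The third is probably in the dark near side, around (408,418). The half-rib tips are at (522,432) and (183,239), and the notch rib pairs are at the right (530,308) and left (185,357).

```bash
cat > s.py <<'E'
from h import *
o=dict(np.load("o6.npz")); 
f=lambda u,v:(200+u/3,140+v/3)
P=lambda u,v,z:p2w("wrist",f(u,v),z,o)
a,b=P(521,432,.095),P(183,239,.095);print("half",a,b,"c",(a+b)/2,np.linalg.norm(a-b),np.degrees(np.arctan2(*(a-b)[1::-1])))
a,b=P(541,312,.09),P(178,357,.09);print("notch ribs",(a+b)/2,np.linalg.norm(a-b),np.degrees(np.arctan2(*(a-b)[1::-1])))
im=cv2.imread("pics/w6.png",0).astype(np.float32);g=cv2.GaussianBlur(im,(3,3),0)
t=np.linspace(0,2*np.pi,180)
S=lambda p:cv2.remap(g,p[:,0:1].astype(np.float32),p[:,1:2].astype(np.float32),cv2.INTER_LINEAR)[:,0]
ci=lambda x,y,r,z:w2p("wrist",np.stack([x+r*np.cos(t),y+r*np.sin(t),0*t+z],1),o)
for rr,z in [(.05,.095),(.036,.095),(.068,.008)]:
    L=sorted([(np.minimum(abs(S(ci(x,y,rr-.002,z))-S(ci(x,y,rr+.002,z))),30).mean(),x,y) for x in np.arange(.57,.595,.001) for y in np.arange(-.012,.012,.001)],reverse=True)
    print(rr,np.round(L[:4],4).tolist())
# top image notches
T=lambda u,v,z:p2w("top",(285+u/6,195+v/6),z)
for n,p,q in [("half",(408,165),(125,318)),("pairs",(314,110),(216,375)),("notch",(302,148),(233,348))]:
    a,b=T(*p,.095),T(*q,.095);print("top",n,((a+b)/2).round(4),np.linalg.norm(a-b).round(4),np.degrees(np.arctan2(*(a-b)[1::-1])))
E
python3 s.py; python3 - <<'E'
from h import *
im=manip.camera("wrist")
for d in manip.outline_of("wrist","ball_1")[:4]:
    ys,xs=np.nonzero(d["mask"]);print(round(d["confidence"],2),np.round(d["bbox"]),p2w("wrist",(xs.mean(),ys.mean()),.019).round(3))
E
```

```text
half [ 0.61357316 -0.0552658   0.095     ] [0.55496725 0.05150069 0.095     ] c [ 0.58427021 -0.00188255  0.095     ] 0.12179382492306665 -61.23688303237568
notch ribs [ 0.58429876 -0.00252156  0.09      ] 0.11448507061764175 -22.514090210126287
0.05 [[17.5845, 0.585, 0.003], [17.3384, 0.583, -0.001], [17.2703, 0.585, 0.002], [17.2572, 0.584, 0.003]]
0.036 [[21.7956, 0.59, -0.011], [21.7874, 0.59, -0.012], [21.554, 0.589, -0.012], [21.5323, 0.583, -0.002]]
0.068 [[19.1424, 0.583, -0.002], [19.0508, 0.584, -0.001], [18.9911, 0.584, -0.002], [18.6008, 0.583, -0.001]]
top half [ 0.5824 -0.0048  0.095 ] 0.1263 -62.44507721642831
top pairs [ 0.5822 -0.0042  0.095 ] 0.1122 -21.309941253508935
top notch [ 0.5799 -0.005   0.095 ] 0.084 -20.079169777507687
0.7 [284. 236. 297. 251.] [0.549 0.001 0.019]
0.47 [317. 250. 336. 265.] [ 0.576 -0.033  0.019]
```

Emit:
send_path([
  {"x":-0.04,"aperture":1},
  {"x":-0.09,"aperture":1},
  {"x":-0.11,"aperture":1},
  {"x":-0.11,"aperture":1},
  {"x":-0.11,"aperture":1},
])

```text
clock: 15.52
position: [0.5425, -0.068, 0.2582]
ee_rot: [0.866, 0.501, 0.0, -0.0]
ft_force: [-0.4, 0.2, 0.3]
grip_width: 1.002
grasp_force: 0.0
```

```bash
python3 - <<'E'
from h import *
o=manip.get_obs()
im=manip.camera("wrist");cv2.imwrite("pics/w7.png",im)
for d in manip.outline_of("wrist","ball_1")[:5]:
    ys,xs=np.nonzero(d["mask"]);print(round(d["confidence"],2),np.round(d["bbox"]),p2w("wrist",(xs.mean(),ys.mean()),.019,o).round(3))
u,v=w2p("wrist",[.584,-.002,.05],o).astype(int);print(u,v)
c=im[max(v-75,0):v+75,u-75:u+75];cv2.imwrite("pics/w7c.png",cv2.convertScaleAbs(cv2.resize(c,None,fx=4,fy=4,interpolation=cv2.INTER_CUBIC),alpha=2,beta=0))
# lid next: view pose, bar along ~?
l=w2p("top",[.508,.296,.03]);print(l)
print(delta([.508,.27,.20],down(np.radians(-30)),o["position"],o["ee_rot"]))
E
```

```text
0.78 [317. 156. 336. 171.] [ 0.575 -0.034  0.019]
0.66 [287. 103. 301. 118.] [0.573 0.03  0.019]
0.51 [280. 138. 299. 156.] [ 0.549 -0.     0.019]
319 131
[205.77453657 273.02394335]
(array([ 0.0003, -0.0005,  0.0016]), array([ 0.2758, -0.1984,  0.0583]))
```

View pics/w7c.png

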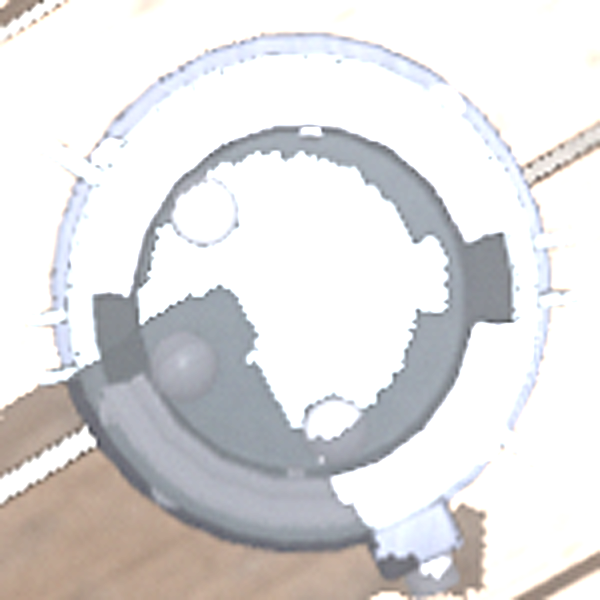

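All three balls are in the barrel, and the notches are at crop (510,278) and (100,338). Next is the lid.

```bash
python3 - <<'E'
from h import *
o=manip.get_obs()
P=lambda x,y,z:p2w("wrist",(244+x/4,56+y/4),z,o)
a,b=P(511,278,.095),P(100,338,.095);print((a+b)/2,np.linalg.norm(a-b),np.degrees(np.arctan2(*(a-b)[1::-1])))
print(delta([.508,.296,.17],down(np.radians(52)),o["position"],o["ee_rot"]))
E
```

```text
[ 0.58365427 -0.00202234  0.095     ] 0.0867273672422308 -21.788860304914355
(array([ 3.0000e-04, -5.0000e-04, -1.4287e+00]), array([ 0.2982, -0.211 ,  0.0882]))
```

Barrel centre is (0.5837,-0.002), with its x axis at -21.8°.

Units first: turns go in shares of 2 pi rad. So -1.4287 rad is -0.2274.

Emit:
send_path([
  {"drz":-0.0239,"x":0.03,"y":-0.02,"aperture":1},
  {"drz":-0.0525,"x":0.07,"y":-0.05,"aperture":1},
  {"drz":-0.0812,"x":0.115,"y":-0.08,"aperture":1},
  {"drz":-0.1098,"x":0.16,"y":-0.11,"aperture":1},
  {"drz":-0.1385,"x":0.2,"y":-0.14,"z":0.02,"aperture":1},
  {"drz":-0.1671,"x":0.24,"y":-0.17,"z":0.05,"aperture":1},
  {"drz":-0.1958,"x":0.275,"y":-0.195,"z":0.08,"aperture":1},
  {"drz":-0.2228,"x":0.295,"y":-0.21,"z":0.088,"aperture":1},
  {"drz":-0.2274,"x":0.298,"y":-0.211,"z":0.088,"aperture":1},
  {"drz":-0.2274,"x":0.298,"y":-0.211,"z":0.088,"aperture":1},
  {"drz":-0.2274,"x":0.298,"y":-0.211,"z":0.088,"aperture":1},
])

```text
clock: 17.0
position: [0.5089, 0.2936, 0.1705]
ee_rot: [0.328, 0.945, 0.0, 0.001]
ft_force: [-0.6, 0.3, 0.1]
grip_width: 1.002
grasp_force: 0.0
```

```bash
python3 - <<'E'
from h import *
o=manip.get_obs();np.savez("o8.npz",position=o["position"],ee_rot=o["ee_rot"])
im=manip.camera("wrist");cv2.imwrite("pics/w8.png",im);print(o["joint_pos"].round(2))
for d in manip.outline_of("wrist","lid")[:5]: print(round(d["confidence"],2),np.round(d["bbox"]))
d=manip.outline_of("wrist","lid")[0]
# bright disc and dark bar by threshold
hsv=cv2.cvtColor(im,cv2.COLOR_BGR2GRAY);u,v=w2p("wrist",[.508,.296,.03],o);print(u,v)
l,t,r,b=np.round(d["bbox"]).astype(int)
cv2.imwrite("pics/w8c.png",cv2.resize(im[t-10:b+10,l-10:r+10],None,fx=2,fy=2,interpolation=cv2.INTER_CUBIC));print("crop origin",l-10,t-10,r-l,b-t)
E
```

```text
[ 0.11  0.44 -0.91  1.61  0.36  1.27  0.05]
0.85 [ 67. 198. 172. 310.]
0.78 [263. 168. 376. 279.]
0.71 [438.  79. 558. 204.]
0.62 [ 74.  42. 206. 170.]
317.6149178503787 225.08473032830526
crop origin 57 188 105 112
```

View pics/w8.png

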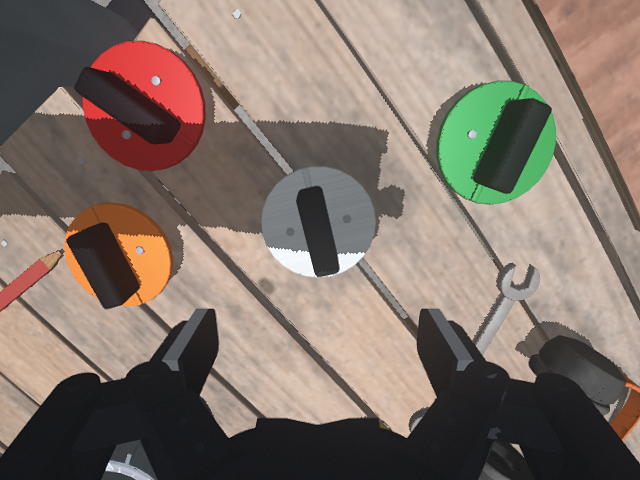

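The silver lid's disc is centred at about (319,222), and the bar runs from (310,187) to (327,275). I fit the bar box to its dark silhouette.

```bash
python3 - <<'E'
from h import *
from scipy.optimize import minimize
o=dict(np.load("o8.npz"));im=cv2.imread("pics/w8.png")
m=np.zeros(im.shape[:2],np.uint8);m[175:285,285:345]=(im.max(2)<55)[175:285,285:345]
n,lab,st,ce=cv2.connectedComponentsWithStats(m);i=1+np.argmax(st[1:,4]);m=(lab==i).astype(np.uint8);print(st[i],ce[i])
def sil(q):
    x,y,a=q;c=np.array([[sx*.033,sy*.010] for sx in(-1,1) for sy in(-1,1)])@np.array([[np.cos(a),np.sin(a)],[-np.sin(a),np.cos(a)]])+[x,y]
    P=np.array([[*p,z] for p in c for z in(.032,.066)]);h=cv2.convexHull((w2p("wrist",P,o)*16).astype(np.int32))
    s=np.zeros_like(m);cv2.fillConvexPoly(s,h,1,shift=4);return s
f=lambda q:-(sil(q)&m).sum()/(sil(q)|m).sum()
c=p2w("wrist",(319,222),.032,o);print("disc",c)
R_=[]
for a0 in np.radians([-50,-40,-30]):
    r=minimize(f,[c[0],c[1],a0],method="Nelder-Mead",options=dict(initial_simplex=np.array([c[0],c[1],a0])+np.array([[0,0,0],[.004,0,0],[0,.004,0],[0,0,.15]])));R_.append((r.fun,*r.x[:2],np.degrees(r.x[2])));print(R_[-1])
t=np.linspace(0,2*np.pi,180);g=cv2.GaussianBlur(cv2.cvtColor(im,6),(3,3),0).astype(np.float32)
S=lambda p:cv2.remap(im.astype(np.float32),p[:,0:1].astype(np.float32),p[:,1:2].astype(np.float32),cv2.INTER_LINEAR)[:,0]
ci=lambda x,y,r:w2p("wrist",np.stack([x+r*np.cos(t),y+r*np.sin(t),0*t+.032],1),o)
print(sorted([(np.minimum(np.abs(S(ci(x,y,.046))-S(ci(x,y,.05))).sum(1),80).mean(),x.round(4),y.round(4)) for x in c[0]+np.arange(-.006,.0065,.001) for y in c[1]+np.arange(-.006,.0065,.001)],reverse=True)[:3])
oo=manip.get_obs();b=min(R_);yaw=np.radians(b[3]+90)
print("z .034:",delta([b[1],b[2],.036],down(yaw),oo["position"],oo["ee_rot"]))
E
```

```text
[ 297  186   42   90 2226] [317.13746631 229.06648697]
disc [0.50620342 0.29886801 0.032     ]
(np.float64(0.0), np.float64(0.5245737938930841), np.float64(0.33738653345755903), np.float64(-183.690152197192))
(np.float64(0.0), np.float64(0.5245737938930841), np.float64(0.33738653345755903), np.float64(-173.69015219719208))
(np.float64(0.0), np.float64(0.5217589790782702), np.float64(0.34109023716126197), np.float64(-125.49296585513721))
[(np.float32(78.85775), np.float64(0.5072), np.float64(0.2979)), (np.float32(78.178795), np.float64(0.5082), np.float64(0.2969)), (np.float32(78.10724), np.float64(0.5062), np.float64(0.2969))]
z .034: (array([9.000e-04, 5.000e-04, 1.523e+00]), array([0.0191, 0.0452, 0.1344]))<stdin>:10: RuntimeWarning: overflow encountered in scalar negative
```

uint overflow; fixing it with int sums.

```bash
python3 - <<'E'
from h import *
from scipy.optimize import minimize
o=dict(np.load("o8.npz"));im=cv2.imread("pics/w8.png")
m=np.zeros(im.shape[:2],np.uint8);m[175:285,285:345]=(im.max(2)<55)[175:285,285:345]
n,lab,st,ce=cv2.connectedComponentsWithStats(m);i=1+np.argmax(st[1:,4]);m=(lab==i).astype(np.uint8)
def sil(q):
    x,y,a=q;c=np.array([[sx*.033,sy*.010] for sx in(-1,1) for sy in(-1,1)])@np.array([[np.cos(a),np.sin(a)],[-np.sin(a),np.cos(a)]])+[x,y]
    P=np.array([[*p,z] for p in c for z in(.032,.066)]);h=cv2.convexHull((w2p("wrist",P,o)*16).astype(np.int32))
    s=np.zeros_like(m);cv2.fillConvexPoly(s,h,1,shift=4);return s
f=lambda q:-float((sil(q)&m).sum())/float((sil(q)|m).sum())
R_=[]
for a0 in np.radians([-55,-45,-35,-25]):
    s=np.array([.507,.298,a0]);r=minimize(f,s,method="Nelder-Mead",options=dict(initial_simplex=s+np.array([[0,0,0],[.004,0,0],[0,.004,0],[0,0,.15]])));R_.append((r.fun,*r.x[:2],np.degrees(r.x[2])));print(np.round(R_[-1],4))
oo=manip.get_obs();b=min(R_)
print(delta([b[1],b[2],.040],down(np.radians(b[3]+90)),oo["position"],oo["ee_rot"]))
E
```

```text
[ -0.8305   0.5073   0.2971 -27.4758]
[ -0.8309   0.5072   0.297  -27.3612]
[ -0.8308   0.508    0.2967 -27.2455]
[ -0.8292   0.5084   0.2968 -27.0915]
(array([ 0.0002,  0.0009, -0.1897]), array([0.0033, 0.0016, 0.1304]))
```

In the tool's units: -0.19 rad is -0.0302.

Emit:
send_path([
  {"drz":-0.0159,"x":0.003,"y":0.0016,"z":0.03,"aperture":0.8},
  {"drz":-0.0302,"x":0.0033,"y":0.0016,"z":0.08,"aperture":0.7},
  {"drz":-0.0302,"x":0.0033,"y":0.0016,"z":0.12,"aperture":0.7},
  {"drz":-0.0302,"x":0.0033,"y":0.0016,"z":0.1335,"aperture":0.7},
  {"drz":-0.0302,"x":0.0033,"y":0.0016,"z":0.1335,"aperture":0.7},
  {"drz":-0.0302,"x":0.0033,"y":0.0016,"z":0.1335,"aperture":0},
  {"drz":-0.0302,"x":0.0033,"y":0.0016,"z":0.1335,"aperture":0},
  {"drz":-0.0302,"x":0.0033,"y":0.0016,"z":0.1335,"aperture":0},
  {"drz":-0.0302,"x":0.0033,"y":0.0016,"z":0.1335,"aperture":0},
  {"drz":-0.0302,"x":0.0033,"y":0.0016,"z":0.1335,"aperture":0},
], clamp_n=80)

```text
clock: 18.4
position: [0.5073, 0.2983, 0.038]
ee_rot: [0.235, 0.972, 0.0, 0.001]
ft_force: [-1.6, -2.2, 6.7]
grip_width: 0.214
grasp_force: 79.2
```

```bash
python3 - <<'E'
from h import *
o=manip.get_obs();y=R.from_quat(o["ee_rot"]).as_matrix()[:,0];print(o["position"],np.degrees(np.arctan2(y[1],y[0])),o["joint_pos"].round(2))
E
```

```text
[0.50726548 0.29827939 0.03797774] 152.76865721000016 [ 0.06  0.6  -0.86  1.72  0.51  1.06  0.13]
```

```bash
python3 - <<'E'
from h import *
o=manip.get_obs()
print(delta([.5837,-.002,.16],down(np.radians(158.2-90)),o["position"],o["ee_rot"]),R.from_quat(o["ee_rot"]).as_matrix().round(4))
E
```

```text
(array([ 0.0012,  0.0015, -0.0948]), array([-0.2055, -0.2319, -0.122 ])) [[-8.892e-01  4.576e-01  1.900e-03]
 [ 4.576e-01  8.892e-01  5.000e-04]
 [-1.500e-03  1.300e-03 -1.000e+00]]
```

In the tool's units: -0.0948 rad is -0.0151.

Emit:
send_path([
  {"z":-0.02,"aperture":0},
  {"z":-0.07,"aperture":0},
  {"x":-0.01,"y":-0.012,"z":-0.13,"aperture":0},
  {"x":-0.04,"y":-0.045,"z":-0.17,"aperture":0},
  {"drz":-0.0032,"x":-0.075,"y":-0.085,"z":-0.18,"aperture":0},
  {"drz":-0.0064,"x":-0.11,"y":-0.125,"z":-0.18,"aperture":0},
  {"drz":-0.0095,"x":-0.145,"y":-0.165,"z":-0.18,"aperture":0},
  {"drz":-0.0127,"x":-0.175,"y":-0.2,"z":-0.17,"aperture":0},
  {"drz":-0.0151,"x":-0.197,"y":-0.223,"z":-0.15,"aperture":0},
  {"drx":0.0002,"dry":0.0002,"drz":-0.0151,"x":-0.2055,"y":-0.232,"z":-0.13,"aperture":0},
  {"drx":0.0002,"dry":0.0002,"drz":-0.0151,"x":-0.2055,"y":-0.232,"z":-0.122,"aperture":0},
  {"drx":0.0002,"dry":0.0002,"drz":-0.0151,"x":-0.2055,"y":-0.232,"z":-0.122,"aperture":0},
  {"drx":0.0002,"dry":0.0002,"drz":-0.0151,"x":-0.2055,"y":-0.232,"z":-0.122,"aperture":0},
])

```text
clock: 20.02
position: [0.5833, -0.0007, 0.1595]
ee_rot: [0.188, 0.982, -0.0, -0.0]
ft_force: [0.1, 0.8, -2.7]
grip_width: 0.217
grasp_force: 78.6
```

```bash
python3 - <<'E'
from h import *
o=manip.get_obs();np.savez("o9.npz",position=o["position"],ee_rot=o["ee_rot"]);y=R.from_quat(o["ee_rot"]).as_matrix()[:,0];print(o["position"],np.degrees(np.arctan2(y[1],y[0])),o["joint_pos"].round(2),y,o["ft_force"])
im=manip.camera("wrist");cv2.imwrite("pics/w9.png",im);cv2.imwrite("pics/s9.png",manip.camera("scene"));cv2.imwrite("pics/t9.png",manip.camera("top"))
print(delta([.5837,-.002,.16],down(np.radians(158.2-90)),o["position"],o["ee_rot"]))
E
```

```text
[ 0.58334644 -0.00072655  0.15952764] 158.3377003219022 [ 0.62  0.43 -0.88  1.63  0.35  1.25  0.87] [-9.29375514e-01  3.69135254e-01  5.63654702e-04] [ 0.11930596  0.84070765 -2.71351385]
(array([-0.0005, -0.0006,  0.0024]), array([-0.0008, -0.0011, -0.0005]))
```

In the tool's units: 0.0024 rad is 0.0004.

Emit:
send_path([
  {"drz":0.0004,"x":-0.0008,"y":-0.0011,"aperture":0},
  {"drz":0.0004,"x":-0.0008,"y":-0.0011,"z":0.01,"aperture":0},
  {"drz":0.0004,"x":-0.0008,"y":-0.0011,"z":0.02,"aperture":0},
  {"drz":0.0004,"x":-0.0008,"y":-0.0011,"z":0.027,"aperture":0},
  {"drz":0.0004,"x":-0.0008,"y":-0.0011,"z":0.034,"aperture":0},
  {"drz":0.0004,"x":-0.0008,"y":-0.0011,"z":0.04,"aperture":0},
  {"drz":0.0004,"x":-0.0008,"y":-0.0011,"z":0.04,"aperture":0},
])

```text
clock: 21.05
position: [0.5832, -0.0038, 0.1181]
ee_rot: [0.19, 0.982, -0.0, -0.001]
ft_force: [-0.5, -0.1, -1.9]
grip_width: 0.216
grasp_force: 78.6
```

```bash
python3 -c "
from h import *
o=manip.get_obs();print(o['position'],o['ft_force'],o['torque'])"
```

```text
[ 0.5832188  -0.00376249  0.11810002] [-0.52152984 -0.05049298 -1.86799562] [ 0.06559284 -0.00715457  0.00621669]
```

Emit:
send_path([
  {"x":0.0003,"y":0.0008,"z":0.002,"aperture":0},
  {"x":0.0005,"y":0.0015,"z":0.005,"aperture":0},
  {"x":0.0005,"y":0.0015,"z":0.008,"aperture":0},
  {"x":0.0005,"y":0.0015,"z":0.01,"aperture":0},
  {"x":0.0005,"y":0.0015,"z":0.01,"aperture":0},
])

```text
clock: 21.68
position: [0.5835, -0.0022, 0.1092]
ee_rot: [0.19, 0.982, -0.001, -0.001]
ft_force: [-4.7, -0.1, 4.6]
grip_width: 0.222
grasp_force: 79.4
```

```bash
python3 -c "
from h import *
o=manip.get_obs();print(o['position'],o['ft_force'],o['torque'])"
```

```text
[ 0.58348946 -0.00218315  0.10917145] [-4.70210204 -0.1466539   4.55682882] [-0.02796988  0.62744018  0.01735195]
```

Seated, with contact at the predicted height. Now I turn clockwise.

In the tool's units: 0.34 rad is 0.0541.

Emit:
send_path([
  {"drz":0.0095,"aperture":0},
  {"drz":0.0207,"aperture":0},
  {"drz":0.0318,"aperture":0},
  {"drz":0.043,"aperture":0},
  {"drz":0.0541,"aperture":0},
  {"drz":0.0541,"aperture":0},
])

```text
clock: 22.42
position: [0.5841, -0.0018, 0.1091]
ee_rot: [0.353, 0.936, -0.0, -0.0]
ft_force: [0.4, 1.0, 2.3]
grip_width: 0.218
grasp_force: 79.1
```

```bash
python3 -c "
from h import *
o=manip.get_obs();x=R.from_quat(o['ee_rot']).as_matrix()[:,0];print(o['position'],o['ft_force'],o['torque'],np.degrees(np.arctan2(x[1],x[0])),x[2])"
```

```text
[ 0.58411908 -0.00183741  0.10912096] [0.43774783 0.9501626  2.25274415] [ 0.1898114  -0.28750576  0.05401426] 138.6374383105058 6.915940785158893e-06
```

In the tool's units: 0.357 rad is 0.0568.

Emit:
send_path([
  {"drz":0.0111,"aperture":0},
  {"drz":0.0223,"aperture":0},
  {"drz":0.0334,"aperture":0},
  {"drz":0.0446,"aperture":0},
  {"drz":0.0549,"aperture":0},
  {"drz":0.0568,"aperture":0},
  {"drz":0.0568,"aperture":0},
  {"drz":0.0568,"aperture":0},
])

```text
clock: 23.42
position: [0.5841, -0.0018, 0.1091]
ee_rot: [0.513, 0.858, -0.0, -0.0]
ft_force: [2.2, 3.4, 2.9]
grip_width: 0.221
grasp_force: 79.5
```

```bash
python3 - <<'E'
from h import *
o=manip.get_obs();x=R.from_quat(o['ee_rot']).as_matrix()[:,0];print(o['position'],o['ft_force'],o['torque'],np.degrees(np.arctan2(x[1],x[0])),x[2])
w=manip.camera("wrist");s=manip.camera("scene");cv2.imwrite("pics/w10.png",w);cv2.imwrite("pics/s10.png",s)
for d in manip.outline_of("scene","scoop")[:2]+manip.outline_of("scene","lid")[:5]: print(round(d["confidence"],2),np.round(d["bbox"]))
t=manip.camera("top");
b=cv2.resize(s[180:270,270:352],(400,440),interpolation=cv2.INTER_CUBIC)
cv2.imwrite("pics/m10.png",np.hstack([cv2.resize(w[160:480,120:411],(400,440)),b]))
E
```

```text
[ 0.58409253 -0.00184121  0.10906047] [2.15258505 3.43284305 2.93597239] [ 0.63424695 -0.78383805  0.13560233] 118.22537788256811 0.00010631696330822428
0.97 [385. 187. 413. 216.]
0.76 [308. 272. 345. 307.]
0.69 [184. 318. 222. 357.]
0.59 [297. 196. 326. 231.]
0.58 [302. 311. 340. 348.]
```

View pics/m10.png

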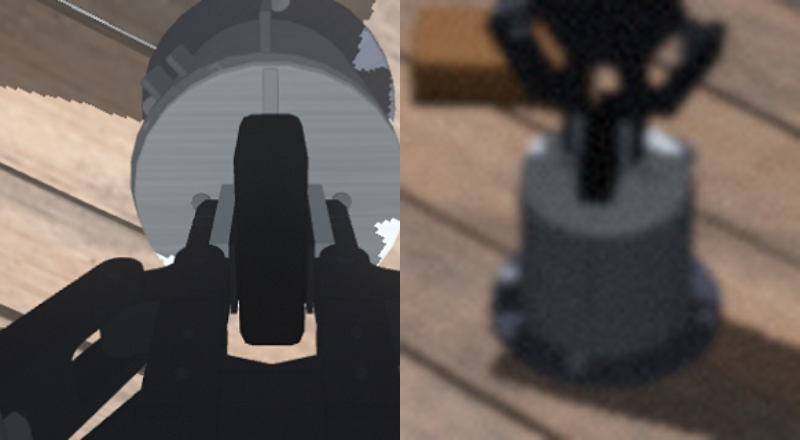

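The lid lies flat on the rim. The bar and lid mark at (270,90) line up with the half-way rib at (265,30), and the scoop stands where it was. Handing in.

```bash
python3 -c "
from workcell import manip
print(manip.hand_in())"
```

```text
the job is handed in; nothing more can be done
None
```

I handed the job in at about 23.5 s, but the hand-in printed no verdict. All three balls are in the barrel, and the scoop is back on its feet clear of the barrel. The lid lies flat on the rim, turned clockwise until its bar lines up with the half-way ribs (about 20° short of the click pin), and the gripper still holds it at about 79 N.

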